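Set a mirror stand's sliding leg to its mark and close the cam lever

ROBOT

A 6-joint arm with a two-finger parallel gripper is mounted at the origin on the work surface. World frame = base frame: x ahead of the robot, y to its left, z up, the work surface at z = 0. Lengths are in m, angles in rad, forces in N, time in s.
With the tool pointing down it reaches from about 0.275 to 0.85 m from the base axis. Payload 5.2 kg.
Tool frame: the origin (TCP) lies at the very end of the fingers, on their centre line; the grasp point (between the pads) lies 19 mm behind it; z points along the fingers, y is the line along which they close (so a half turn about z gives the same grasp; the last joint's range is limited). The gripper opens to 85 mm and grips with 20 to 120 N. Pads are 22 mm wide; open, the fingers measure 114 mm over their backs; the gripper's body (76 mm by 85 mm) begins 54 mm behind the grasp point. The pads swing forward as they close: fully open they stand 13 mm farther back than shut.
Start: joints at [0.918, 0.259, 1.535, -0, 1.348, -0.203], TCP at [0.239, 0.495, 0.231] pointing down, gripper open.
Joint ranges: [-3.14, 3.14], [-0.91, 2.08], [0.19, 2.58], [-1.22, 4.36], [0.22, 2.71], [-3.12, 3.12]. Speed limits (rad/s): [2.57, 2.57, 3.14, 3.14, 3.14, 3.14].

INTERFACE

Orientations are given as a unit quaternion [x, y, z, w].
In Python, from workcell import state, grab_frame, job_done gives the robot as it stands.
- The arm moves only by the tool servo_tool, never from a script. Its argument "targets" is a list of rows, each a list of 5 numbers: the finger opening in mm, from 0 to 85.4, then the shift along the world's x, y, z as a fraction of full scale, then the turn about the world's z as a fraction of full scale. In form: [[jaw, dx, dy, dz, twist], ...]. A call has 1 to 10 rows; each row shifts and turns the commanded pose from where the row before left it; what a row does not reach is not made up. Full scale, the value 1, is 40 mm for a shift and 4 degrees for a turn. A row lasts 1/10 s, in which the tool goes at most 50 mm and 8.59 degrees, less where a joint would pass 70% of its speed; a pose out of reach is approached as far as the arm can. A call with a number of a shift or a turn outside -1 to 1 is refused whole. A call with a gripper value outside its range is refused whole. The fingers move at their own pace and stop on an object; "force" is the grip in N (left out, the last holds). Time passes only in rows, so rows that do not move let the fingers close. It gives the time, the measured TCP pose, the force, the opening and the grip force at its end, in the units of the state.
- state(): the state, without advancing time (a new reading comes with each control period).
- grab_frame(name): name is "scene" or "top" or "wrist"; returns a dict with "color" (480x640x3 uint8, red, green, blue), "range_z" (480x640 float32, m along the optical axis (not along the pixel's ray), 0 where there is no reading), "mtx" (3x3 intrinsics, pixels), "R" (3x3) and "t" (3): a world point X has camera coordinates R X + t; the wrist camera has in their place "hand_eye" (4x4, takes a point from camera to tool coordinates, whose origin is the TCP and whose axes are the flange's). Camera axes: x right, y down, z forward; pixel columns grow to the right and rows downward; lengths in m; the calibration is good to about 2 mm. A picture is of the moment at which its call begins: read the wrist's pose just before it.
- job_done(): hands the job in; it is judged then, once.
The state is a dict: "clock": time; "joint_positions": joint angles; "joint_vel": joint speeds; "tau": joint torques, N m; "tool_pos": TCP position; "orientation": TCP orientation; "wrist_force": force on the tool from outside, world axes, zero at the start; "torque": the same for the moment, N m; "opening": opening from 0.0 (shut) to 1.0 (fully open); "gripper_force": force on a finger pad.
Only numpy, scipy, OpenCV 4.12 (cv2) and the standard library are available. Lean on these libraries where they do the work, as an engineer would, in place of code of your own. Each camera call takes 0.05 s, during which the arm holds its last target. There are 200 camera calls.

TASK

Lift the black sliding leg of the make-up mirror out of its cavity in the holder and slide it down into the mirror stand's collar until the collar's rim is at the middle of the leg's brass band. Only then, still holding the leg there (it would drop otherwise), turn your grip so that a finger pushes the red cam lever clockwise (seen from above) fully closed against its blue stop. Finish while still holding the leg at the mark, with the lever closed; leave the other cosmetics where they are.

Things in the scene. Friction and masses are not known exactly. Their poses are not given: they have to be found in the camera images.
- leg_center (a point): centre (half-way up) of the sliding leg: a round matt black rod, 20 mm wide, 150 mm long, 0.08 to 0.17 kg, upright in one of the holder's three cavities, 50 mm of it sunk in; z up, foot chamfered 4 mm. Best gripped 40 mm above this centre (35 mm below its top): the fingertips then pass above the lipsticks and, at the mark, stay above the collar's rim, beside the lever's flag.
- leg_mark (a point): middle of the brass length-mark band on the leg, 10 mm tall, 10 mm below the leg's centre (65 mm above its foot). The leg is at its mark when the collar's rim lies within this band.
- holder_top (a point): centre of the top face of the pale pink moulded holder (fixed, 56 x 190 mm, 60 mm tall, long side along this frame's y). Three round cavities 24 mm wide, 50 mm deep, lie along its y at -60, 0 and +60 mm; the leg and two lipsticks (20 mm wide, 70 mm tall, tops 20 mm above the holder) stand in them, which one where changes.
- rim (a point): centre of the upper rim (mouth) of the mirror stand's collar, 100 mm above the table. The stand is fixed: a rose-gold round foot 116 mm wide and a vertical aluminium tube, bore 24 mm wide, flaring to 32 mm over its top 15 mm. The bore is 82 mm deep: at the mark the leg's foot hangs 17 mm above its floor, so the leg must be held.
- lever_flag (a point): centre of the red cam lever's flag: upright plate 8 mm thick, 11 to 53 mm above the rim, 15 to 43 mm from the collar's axis (this point 29 mm out); its frame's x points outwards along the flag. It turns about the collar's axis. Come down with a finger of the grip about 80 degrees anticlockwise of the flag, then turn the grip clockwise (from above) about 1 rad: that finger pushes the flag.
- lever (a joint): angle of the cam lever about the collar's vertical axis, rad: 0 fully open, 0.66 fully closed at the blue stop; grows clockwise seen from above. It starts between 0 and 0.1. It moves with light friction (about 0.06 N m) and stays where it is left.
There are look-alikes about, which are no part of the job. Leave any green or purple look-alike of the part that bears rim alone.

How it is judged:
On the way, in this order (a step that is already met when the one before it is completed fails the run):
1. the leg is lifted clear of its cavity in the fingers (height (world z) of leg_center above 0.145 m and contact force between the fingers and leg above 1 N), for 0.1 s.
2. the leg is held in the collar with the rim within the brass band, lever still open (z of leg_mark in the frame of rim between -0.005 and 0.005 m and horizontal distance between leg_mark and rim below 0.006 m and angle between leg_center's own z axis and vertical below 0.12 rad and contact force between the fingers and leg above 1 N and value of joint lever below 0.3 rad), for 0.2 s.
3. the lever is fully closed with the leg still held at the mark (z of leg_mark in the frame of rim between -0.005 and 0.005 m and horizontal distance between leg_mark and rim below 0.006 m and angle between leg_center's own z axis and vertical below 0.12 rad and contact force between the fingers and leg above 1 N and value of joint lever above 0.58 rad), for 0.2 s.
At the end, for the whole second after the job is handed in: The leg stands upright in the collar with the collar's rim within the brass band (5 mm up or down from its middle), still gripped by the fingers and at rest, and the cam lever is closed (joint above 0.58 of 0.66 rad) (all of step 3 and linear speed of leg below 0.02 m/s); the arm keeps its last pose, push and grip.
It fails at once if the cam lever is swung towards closed while the leg is not at its mark (value of joint lever above 0.33 rad and not (z of leg_mark in the frame of rim between -0.008 and 0.008 m and horizontal distance between leg_mark and rim below 0.008 m)).
It fails at once if another cosmetic is knocked away from its place (more than 30 mm) (distance of any of lipstick_a, lipstick_b, polish, cream, compact, brush, crayon from where it was at the start of the episode above 0.03 m).
It also fails if it takes over 54 s, if anything falls off the work surface, if the arm or the gripper's body presses on something with over 40 N, if the wrist force passes 120 N, or if a joint passes its speed limit or range.

## Working session

There is one attempt and no reset: what is moved stays moved. The work goes in short steps, Python scripts to look and compute and a tool call to move; the robot and the scene stay as the last step left them, time stands still between calls to the robot, and variables do not carry over. Pictures are saved under pics/ and viewed, at most 10 in all, crops included, and the job is handed in when it is done.

Besides the shell and the picture viewer there is one more tool, called after "Call:" as name(argument=value, ...), one argument or row to a line, values as JSON. servo_tool: Moves the arm, as the interface text tells. Shift numbers are shares of 40 mm and turn numbers shares of 4 degrees, none past 1 either way. Its arguments: {"type":"object","properties":{"targets":{"type":"array"},"force":{"type":"number"}},"required":["targets"]}

```bash
mkdir -p pics; cat > h.py <<'E'
import numpy as np,cv2,pickle
from workcell import state,grab_frame,job_done
def world(f,u,v,z=None):
    K=f["mtx"];R=f["R"];t=f["t"]
    r=np.linalg.inv(K)@np.array([u,v,1.])
    C=-R.T@t; d=R.T@r
    s=f["range_z"][int(v),int(u)] if z is None else (z-C[2])/d[2]
    return C+s*d
E
python3 - <<'E'
from h import *
for n in("scene","top"):
    f=grab_frame(n);pickle.dump(f,open(n+".pkl","wb"));cv2.imwrite(f"pics/{n}.png",f["color"][:,:,::-1])
    print(n,-f["R"].T@f["t"],f["R"][2])
s=state();print(s["clock"],s["tool_pos"],s["orientation"],s["wrist_force"])
E
```

```text
scene [1.43733452 0.44177225 0.76726957] [-0.75353386 -0.37972889 -0.5366495 ]
top [ 4.35144327e-01 -9.61807857e-04  1.35070115e+00] [ 0.05198557 -0.00653481 -0.99862646]
0.1 [0.23884311 0.49491818 0.23054176] [ 2.23030384e-01  9.74811154e-01 -7.40459122e-04 -3.37823105e-04] [-0.05180535  0.36168208  0.59019272]
```

View pics/scene.png

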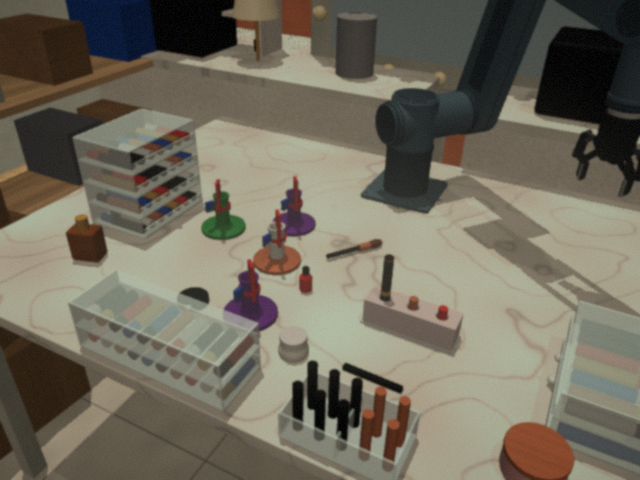

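View pics/top.png

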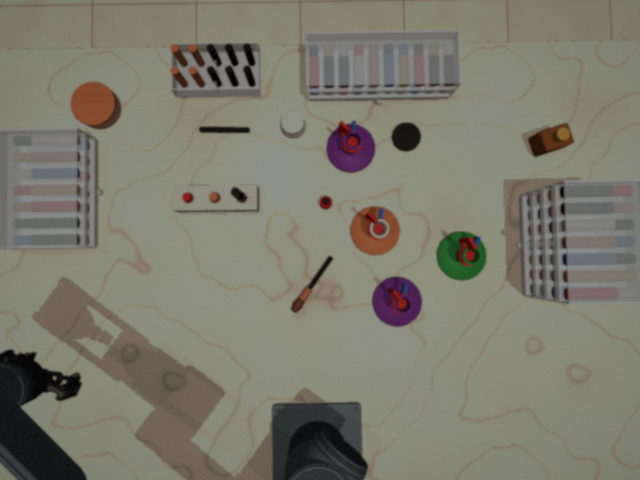

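The scene shows the holder with the black leg at scene (387,275) and top (239,195). There are four stands: purple at top (351,147) and (397,300), green at (462,255), and rose-gold with a pale aluminium tube at (375,230). The rose-gold one fits the description. I'll confirm it in an enlarged crop.

```bash
python3 - <<'E'
from h import *
T=pickle.load(open("top.pkl","rb"));S=pickle.load(open("scene.pkl","rb"))
def c(f,u,v,w,h,k): return cv2.resize(f["color"][v:v+h,u:u+w,::-1],None,fx=k,fy=k,interpolation=cv2.INTER_CUBIC)
a=c(T,340,190,66,50,6);b=c(T,170,170,66*1+34,50,4);d=c(S,240,190,80,100,3);e=c(S,350,245,120,110,3)
m=np.zeros((600,800,3),np.uint8)
for im,x,y in((a,0,0),(b,400,0),(d,0,300),(e,400,270)):
    im=im[:600-y,:800-x];m[y:y+im.shape[0],x:x+im.shape[1]]=im
cv2.imwrite("pics/crop.png",m)
for n,u,v in(("rim",377,228),("foot",360,245),("holderL",200,205),("leg",237,191),("leg",239,195)):print(n,world(T,u,v))
E
```

```text
rim [ 0.50345318 -0.14104353  0.07114528]
foot [ 0.46765635 -0.10708414  0.01042809]
holderL [0.56326241 0.25623474 0.05557363]
leg [0.58081761 0.15834803 0.16033435]
leg [0.57244832 0.15434719 0.15980679]
```

View pics/crop.png

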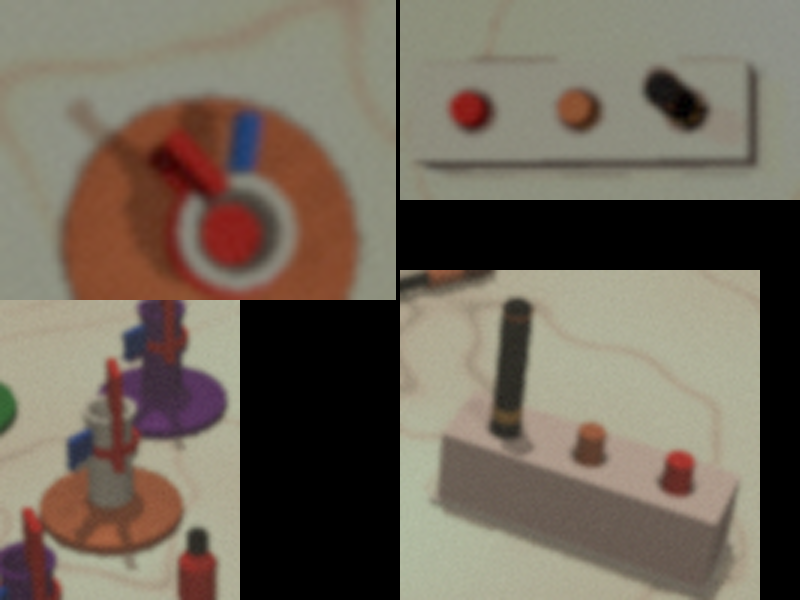

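The crop confirms the rose-gold foot, pale tube, red flag at crop (195,165) and blue stop at (245,140). The flag is anticlockwise of the stop, so the lever is open. The leg is in the -y cavity, with its top at crop (660,83). Next I'll work out positions.

```bash
python3 - <<'E'
from h import *
np.set_printoptions(precision=4,suppress=True)
T=pickle.load(open("top.pkl","rb"));S=pickle.load(open("scene.pkl","rb"))
for n,u,v,z in(("rim",379.2,228.8,.1),("leg",235,190.7,.16),("lipR",187.25,197.5,.08),("lipO",214.25,197.5,.08),("flagout",369.7,214.3,.153),("flagin",376.3,221,.153),("legS",350+517/3-400/3,245+10,.16)):
    f=S if n[-1]=="S" else T
    print(n,world(f,u,v,z))
# cloud of stand
def cloud(f,u0,u1,v0,v1):
    return np.array([[*world(f,u,v),*f["color"][v,u]] for v in range(v0,v1) for u in range(u0,u1) if f["range_z"][v,u]>0])
for nm,f,b in(("T",T,(350,400,200,255)),("S",S,(250,310,200,280))):
    P=cloud(f,*b);r,g,bl=P[:,3:].T
    red=(r>1.8*g)&(r>1.8*bl)&(P[:,2]>.115);print(nm,"flag",red.sum(),P[red,:3].mean(0),P[red,:3].min(0),P[red,:3].max(0))
    rim=(abs(P[:,2]-.1)<.006)&~(r>1.4*g);print("rim pts",rim.sum(),P[rim,:3].mean(0),P[rim,:3].min(0),P[rim,:3].max(0))
print([world(T,379,v)[2].round(3) for v in range(215,242)])
for nm,f,b in(("T",T,(225,250,183,203)),("S",S,(375,400,250,305))):
    P=cloud(f,*b);m=P[:,2]>.075;print("leg",nm,m.sum(),np.median(P[m,:3],0),P[m,:3].min(0),P[m,:3].max(0))
E
```

```text
rim [ 0.5001 -0.1426  0.1   ]
leg [0.5816 0.1625 0.16  ]
lipR [0.578  0.2795 0.08  ]
lipO [0.577  0.2197 0.08  ]
flagout [ 0.528  -0.1175  0.153 ]
flagin [ 0.5138 -0.131   0.153 ]
legS [0.5711 0.1602 0.16  ]
T flag 73 [ 0.5233 -0.1228  0.147 ] [ 0.5117 -0.1326  0.1165] [ 0.5351 -0.113   0.1586]
rim pts 142 [ 0.5012 -0.1458  0.0996] [ 0.4821 -0.1644  0.0942] [ 0.5415 -0.1221  0.106 ]
S flag 133 [ 0.6365 -0.0866  0.1397] [ 0.514  -0.1299  0.1152] [ 0.7272 -0.0559  0.1556]
rim pts 101 [ 0.5214 -0.136   0.099 ] [ 0.4798 -0.1648  0.0943] [ 0.6912 -0.0708  0.103 ]
[np.float64(0.087), np.float64(0.089), np.float64(0.09), np.float64(0.075), np.float64(0.097), np.float64(0.102), np.float64(0.095), np.float64(0.091), np.float64(0.075), np.float64(0.07), np.float64(0.072), np.float64(0.075), np.float64(0.07), np.float64(0.072), np.float64(0.072), np.float64(0.071), np.float64(0.072), np.float64(0.078), np.float64(0.07), np.float64(0.089), np.float64(0.102), np.float64(0.098), np.float64(0.103), np.float64(0.074), np.float64(0.016), np.float64(0.014), np.float64(0.018)]
leg T 132 [0.577  0.1581 0.1561] [0.5696 0.1513 0.075 ] [0.5899 0.1716 0.1651]
leg S 397 [0.5836 0.1647 0.1229] [0.5665 0.1517 0.075 ] [0.5899 0.173  0.1621]
```

Call:
servo_tool(
  targets=[
    [85,0.85,-0.84,0.05,0.645],
    [85,0.85,-0.84,0.05,0.645],
    [85,0.85,-0.84,0.05,0.645],
    [85,0.85,-0.84,0.05,0.645],
    [85,0.85,-0.84,0.05,0.645],
    [85,0.85,-0.84,0.05,0.645],
    [85,0.85,-0.84,0.05,0.645],
    [85,0.85,-0.84,0.05,0.645],
    [85,0.85,-0.84,0.05,0.645],
    [85,0.85,-0.84,0.05,0.645],
  ],
  force=60,
)

```text
clock: 1.1
tool_pos: [0.58, 0.1577, 0.251]
orientation: [-0.001, 1.0, 0.0, -0.0]
wrist_force: [1.2, 0.3, -0.8]
opening: 0.996
gripper_force: 0.0
```

Call:
servo_tool(
  targets=[
    [85,0,0,0,0],
    [85,0,0,0,0],
    [85,0,0,0,0],
  ],
)

```text
clock: 1.4
tool_pos: [0.5782, 0.1599, 0.2508]
orientation: [-0.0, 1.0, 0.0, -0.001]
wrist_force: [-0.1, 0.5, -0.5]
opening: 0.992
gripper_force: 0.0
```

```bash
cat >> h.py <<'E'
from scipy.spatial.transform import Rotation
def wcloud(f,s):
    v,u=np.nonzero(f["range_z"]>0);z=f["range_z"][v,u]
    P=np.linalg.inv(f["mtx"])@np.stack([u,v,np.ones_like(u)])*z
    P=(f["hand_eye"][:3,:3]@P).T+f["hand_eye"][:3,3]
    return Rotation.from_quat(s["orientation"]).apply(P)+s["tool_pos"],f["color"][v,u].astype(float),u,v
def wproj(f,s,X):
    p=Rotation.from_quat(s["orientation"]).inv().apply(np.asarray(X)-s["tool_pos"])
    H=np.linalg.inv(f["hand_eye"]);c=f["mtx"]@(H[:3,:3]@p+H[:3,3]);return c[:2]/c[2]
E
python3 - <<'E'
from h import *
np.set_printoptions(precision=4,suppress=True)
s=state();f=grab_frame("wrist");pickle.dump((s,f),open("w1.pkl","wb"));cv2.imwrite("pics/w1.png",f["color"][:,:,::-1])
print(s["tool_pos"],Rotation.from_quat(s["orientation"]).as_matrix()[:,1],f["hand_eye"])
P,c,u,v=wcloud(f,s)
near=np.hypot(P[:,0]-.578,P[:,1]-.16)<.03
for a in np.arange(.07,.17,.01):
    m=near&(abs(P[:,2]-a)<.005);print(a.round(3),m.sum(),P[m].mean(0) if m.sum() else"",P[m].min(0)[:2],P[m].max(0)[:2]) if m.sum() else 0
print(wproj(f,s,[.578,.16,.16]),wproj(f,s,[.578,.16,.06]))
E
```

```text
[0.5782 0.1599 0.2508] [-0.0006  1.      0.0003] [[ 0.0009 -0.9564 -0.2922  0.0741]
 [ 1.      0.0007  0.0011 -0.    ]
 [-0.0008 -0.2922  0.9564 -0.1425]
 [ 0.      0.      0.      1.    ]]
0.07 37 [0.5694 0.1605 0.071 ] [0.5674 0.1514] [0.5749 0.1705]
0.08 72 [0.5701 0.1614 0.0797] [0.5676 0.1515] [0.5763 0.1712]
0.09 68 [0.57   0.1614 0.09  ] [0.5678 0.1518] [0.5754 0.1708]
0.1 62 [0.5699 0.161  0.1   ] [0.5679 0.152 ] [0.5749 0.1705]
0.11 76 [0.5698 0.1614 0.11  ] [0.5678 0.1522] [0.5758 0.171 ]
0.12 80 [0.57   0.1611 0.1201] [0.568  0.1518] [0.5752 0.1706]
0.13 89 [0.5699 0.1613 0.1301] [0.5677 0.152 ] [0.5758 0.1709]
0.14 101 [0.57   0.1613 0.1401] [0.5677 0.1518] [0.5759 0.171 ]
0.15 90 [0.5697 0.161  0.1495] [0.5678 0.1515] [0.5759 0.1709]
0.16 802 [0.5767 0.1612 0.1595] [0.5674 0.1515] [0.5874 0.1712]
[322.3861 236.7754] [322.3529 202.0627]
```

View pics/w1.png

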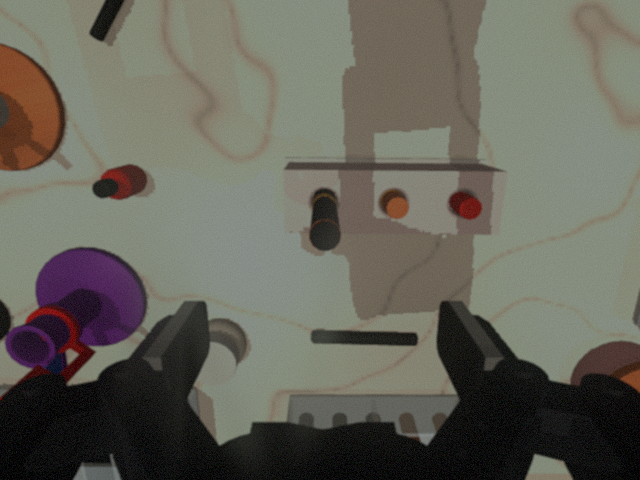

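The wrist picture shows the leg upright, with its top at pixel (324,236). Its cloud gives an axis at (0.5775, 0.1613) and a top at 0.160, which matches the expected sizes. I'll descend with the grip open and then close.

Call:
servo_tool(
  targets=[
    [85,-0.02,0.035,-0.6,0],
    [85,0,0,-0.7,0],
    [85,0,0,-0.7,0],
    [85,0,0,-0.7,0],
    [85,0,0,-0.6,0],
    [85,0,0,-0.32,0],
    [85,0,0,0,0],
    [85,0,0,0,0],
  ],
)

```text
clock: 2.25
tool_pos: [0.5786, 0.1614, 0.1075]
orientation: [-0.001, 1.0, 0.0, 0.001]
wrist_force: [0.2, -0.5, 0.8]
opening: 0.998
gripper_force: 0.0
```

Call:
servo_tool(
  targets=[
    [40,0,0,0,0],
    [25,0,0,0,0],
    [10,0,0,0,0],
    [10,0,0,0,0],
    [10,0,0,0,0],
    [10,0,0,0,0],
    [10,0,0,0,0],
    [10,0,0,0,0],
  ],
  force=60,
)

```text
clock: 3.05
tool_pos: [0.5787, 0.1608, 0.1071]
orientation: [-0.0, 1.0, 0.0, 0.0]
wrist_force: [-1.8, -0.2, 6.2]
opening: 0.217
gripper_force: 58.8
```

Call:
servo_tool(
  targets=[
    [10,0,0,0.3,0],
    [10,0,0,0.6,0],
    [10,0,0,0.8,0],
    [10,0,0,0.8,0],
    [10,0,0,0.8,0],
    [10,0,0,0.5,0],
    [10,0,0,0.2,0],
    [10,0,0,0,0],
  ],
)

```text
clock: 3.85
tool_pos: [0.5786, 0.1607, 0.2674]
orientation: [-0.0, 1.0, 0.0, 0.001]
wrist_force: [0.3, 0.5, -1.9]
opening: 0.221
gripper_force: 58.8
```

Call:
servo_tool(
  targets=[
    [10,-0.1,-0.3,0,0.94],
    [10,-0.2,-0.5,0,0.94],
    [10,-0.21,-0.6,0,0.94],
    [10,-0.21,-0.6,0,0.94],
    [10,-0.21,-0.6,0,0.94],
    [10,-0.21,-0.6,0,0.94],
    [10,-0.21,-0.6,0,0.94],
    [10,-0.2,-0.6,0,0.94],
    [10,-0.2,-0.5,0,0.94],
    [10,-0.17,-0.22,0,0.94],
  ],
)

```text
clock: 4.85
tool_pos: [0.5001, -0.0456, 0.2644]
orientation: [-0.323, 0.946, 0.001, -0.002]
wrist_force: [-1.0, -0.1, -2.0]
opening: 0.217
gripper_force: 58.8
```

Call:
servo_tool(
  targets=[
    [10,0,0,0,0],
    [10,0,0,0,0],
    [10,0,0,0,0],
    [10,0,0,0,0],
  ],
)

```text
clock: 5.25
tool_pos: [0.5016, -0.0434, 0.2661]
orientation: [-0.323, 0.947, 0.0, -0.0]
wrist_force: [-0.0, 0.1, -1.4]
opening: 0.219
gripper_force: 58.8
```

```bash
python3 - <<'E'
from h import *
np.set_printoptions(precision=4,suppress=True)
s=state();f=grab_frame("wrist");pickle.dump((s,f),open("w2.pkl","wb"));cv2.imwrite("pics/w2.png",f["color"][:,:,::-1])
R=Rotation.from_quat(s["orientation"]).as_matrix()
print(s["tool_pos"],np.degrees(np.arctan2(R[1,1],R[0,1])),R[:,2],s["joint_positions"],s["opening"],s["gripper_force"])
P,c,u,v=wcloud(f,s);r,g,b=c.T
near=np.hypot(P[:,0]-.5,P[:,1]+.143)<.05
red=near&(r>1.6*g)&(r>1.6*b)&(P[:,2]>.112);print("flag",red.sum(),P[red].mean(0),P[red].min(0),P[red].max(0))
rim=near&(abs(P[:,2]-.1)<.003)&(r<1.4*g);print("rim",rim.sum(),P[rim].mean(0),P[rim].min(0),P[rim].max(0),u[rim].mean(),v[rim].mean())
leg=np.hypot(P[:,0]-s["tool_pos"][0],P[:,1]-s["tool_pos"][1])<.02
for a in np.arange(.165,.3,.01):
    m=leg&(abs(P[:,2]-a)<.005)
    if m.sum():q=(P[m]-s["tool_pos"])@R;print(a.round(3),m.sum(),q.min(0)[:2],q.max(0)[:2])
E
```

```text
[ 0.5016 -0.0434  0.2661] 127.6426704108922 [-0.0005  0.0003 -1.    ] [-0.3083  0.1526  1.5837  0.0002  1.4059 -2.5361] 0.21865773419545148 58.84362330660224
flag 1033 [ 0.5197 -0.1237  0.1422] [ 0.5095 -0.1351  0.112 ] [ 0.5333 -0.1138  0.1544]
rim 1155 [ 0.4991 -0.1451  0.0994] [ 0.4792 -0.1654  0.097 ] [ 0.5294 -0.1134  0.1023] 218.75757575757575 125.91601731601732
0.175 91 [ 0.0034 -0.0093] [0.0106 0.0094]
0.185 139 [ 0.0027 -0.0094] [0.0108 0.0098]
0.195 165 [ 0.0022 -0.0095] [0.011  0.0098]
0.205 188 [ 0.0029 -0.0094] [0.0108 0.0095]
0.215 201 [ 0.0026 -0.0094] [0.0109 0.0097]
0.225 202 [ 0.0024 -0.0097] [0.0111 0.0097]
0.235 351 [-0.0008 -0.0103] [0.0113 0.0099]
0.245 340 [ 0.0022 -0.0102] [0.0109 0.0097]
0.255 392 [ 0.0025 -0.0095] [0.011  0.0096]
0.265 501 [ 0.0035 -0.0159] [0.011  0.0151]
0.275 1105 [ 0.0038 -0.0189] [0.0113 0.0189]
0.285 1385 [ 0.0036 -0.019 ] [0.0115 0.019 ]
0.295 1674 [ 0.0031 -0.0189] [0.0116 0.0189]
```

View pics/w2.png

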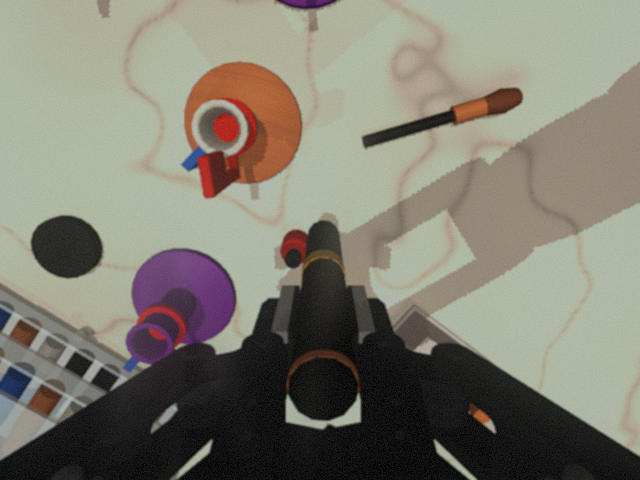

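The wrist view shows the rose-gold stand's rim at (222,128), the flag at (215,175), and the leg upright in the grip. I'll fit the rim centre and the flag angle.

```bash
python3 - <<'E'
from h import *
from scipy.optimize import least_squares
np.set_printoptions(precision=4,suppress=True)
s,f=pickle.load(open("w2.pkl","rb"))
P,c,u,v=wcloud(f,s);r,g,b=c.T
d=np.hypot(P[:,0]-.4995,P[:,1]+.1445)
rim=(d<.0235)&(abs(P[:,2]-.1)<.003)
A=P[rim][:,:2]
res=least_squares(lambda p:np.clip(abs(np.hypot(*(A-p[:2]).T)-p[2])-p[3],0,None)+.0*p[3],[.4995,-.1445,.018,.001])
# azimuth bins: inner & outer edges
for ctr in [np.array([.4995,-.1445])]:
  for k in range(3):
    rel=A-ctr;az=np.arctan2(rel[:,1],rel[:,0]);rr=np.hypot(*rel.T);pts=[]
    for a in np.arange(-np.pi,np.pi,.26):
        m=(az>=a)&(az<a+.26)
        if m.sum()>8: pts.append([a+.13,np.percentile(rr[m],8),np.percentile(rr[m],92)])
    pts=np.array(pts);mid=pts[:,1:].mean(1)
    xy=ctr+mid[:,None]*np.stack([np.cos(pts[:,0]),np.sin(pts[:,0])],1)
    M=np.c_[2*xy,np.ones(len(xy))];sol=np.linalg.lstsq(M,(xy**2).sum(1),rcond=None)[0]
    ctr=sol[:2];print("centre",ctr,"R",np.sqrt(sol[2]+ctr@ctr),pts[:,1:].mean(0),len(pts))
red=(d<.05)&(r>1.6*g)&(r>1.6*b)&(P[:,2]>.149);F=P[red][:,:2]
m=F.mean(0);w,V=np.linalg.eigh(np.cov((F-m).T));e=V[:,1]*np.sign(V[0,1])
print("flag",red.sum(),m,np.hypot(*(m-ctr)),np.degrees(np.arctan2(*(m-ctr)[::-1])),np.degrees(np.arctan2(e[1],e[0])),(F@e).ptp() if hasattr(F,'ptp') else np.ptp(F@e))
R=Rotation.from_quat(s["orientation"]).as_matrix()
leg=s["tool_pos"][:2]+.001*R[:2,0];print("leg",leg,"move /40mm",(ctr-leg)/.04)
E
```

```text
centre [ 0.5   -0.144] R 0.018150324676874278 [0.0158 0.0204] 24
centre [ 0.5   -0.144] R 0.018144164657998525 [0.0158 0.0204] 24
centre [ 0.5   -0.144] R 0.01814805449563924 [0.0158 0.0204] 24
flag 509 [ 0.521  -0.1245] 0.028671882263386884 42.87741036081666 41.79809907250953 0.027436713190070072
leg [ 0.5009 -0.044 ] move /40mm [-0.0216 -2.4997]
```

Call:
servo_tool(
  targets=[
    [10,-0.02,-0.3,0,0],
    [10,0,-0.5,0,0],
    [10,0,-0.6,0,0],
    [10,0,-0.5,0,0],
    [10,0,-0.4,0,0],
    [10,0,-0.2,0,0],
    [10,0,0,0,0],
    [10,0,0,0,0],
    [10,0,0,0,0],
  ],
)

```text
clock: 6.2
tool_pos: [0.5007, -0.1433, 0.2665]
orientation: [-0.323, 0.946, 0.0, 0.0]
wrist_force: [-0.8, 0.6, -2.6]
opening: 0.219
gripper_force: 58.8
```

```bash
python3 - <<'E'
from h import *
np.set_printoptions(precision=4,suppress=True)
s=state();f=grab_frame("wrist");cv2.imwrite("pics/w3.png",f["color"][:,:,::-1])
R=Rotation.from_quat(s["orientation"]).as_matrix()
print(s["clock"],s["tool_pos"],"leg",s["tool_pos"][:2]+.001*R[:2,0])
P,c,u,v=wcloud(f,s);q=(P-s["tool_pos"])@R
m=(np.hypot(q[:,0]-.001,q[:,1])<.009)&(P[:,2]>.31);print("top",np.median(P[m],0),m.sum(), "foot above TCP", np.median(P[m,2])-.15-s["tool_pos"][2])
E
```

```text
6.2 [ 0.5007 -0.1433  0.2665] leg [ 0.4999 -0.1439]
top [ 0.4989 -0.1449  0.3194] 3167 foot above TCP -0.09707870295094054
```

View pics/w3.png

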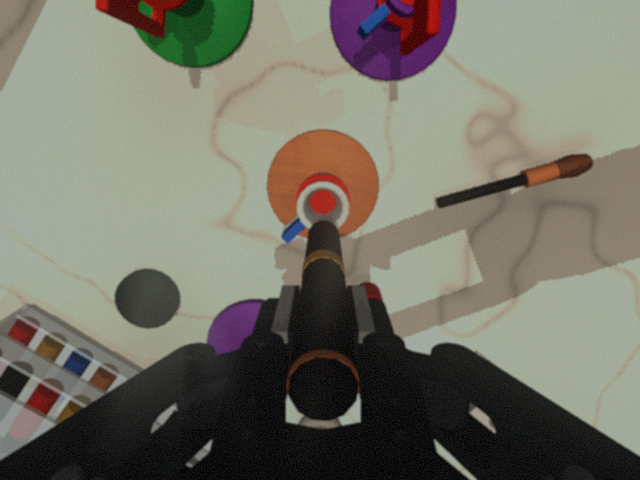

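The rim at (322,203) is in line with the leg. The top is at 0.319, so the foot is 97 mm below the TCP. I'll lower it into the mouth first and watch the force.

Call:
servo_tool(
  targets=[
    [10,0,0,-0.4,0],
    [10,0,0,-0.5,0],
    [10,0,0,-0.5,0],
    [10,0,0,-0.4,0],
    [10,0,0,-0.3,0],
    [10,0,0,-0.2,0],
    [10,0,0,-0.2,0],
    [10,0,0,0,0],
  ],
)

```text
clock: 7.05
tool_pos: [0.5003, -0.1438, 0.1658]
orientation: [-0.323, 0.947, 0.001, -0.0]
wrist_force: [0.8, 0.5, -0.7]
opening: 0.218
gripper_force: 58.8
```

Call:
servo_tool(
  targets=[
    [10,0,0,-0.15,0],
    [10,0,0,-0.15,0],
    [10,0,0,0,0],
  ],
)

```text
clock: 7.35
tool_pos: [0.5003, -0.1439, 0.1538]
orientation: [-0.322, 0.947, 0.0, -0.0]
wrist_force: [-0.2, 0.6, -0.7]
opening: 0.222
gripper_force: 58.8
```

Call:
servo_tool(
  targets=[
    [10,0,0,-0.2,0],
    [10,0,0,-0.2,0],
    [10,0,0,-0.14,0],
    [10,0,0,0,0],
    [10,0,0,0,0],
    [10,0,0,0,0],
    [10,0,0,0,0],
  ],
)

```text
clock: 8.05
tool_pos: [0.5009, -0.1442, 0.1332]
orientation: [-0.322, 0.947, -0.0, 0.0]
wrist_force: [0.5, -0.1, -1.9]
opening: 0.217
gripper_force: 58.8
```

```bash
python3 - <<'E'
from h import *
np.set_printoptions(precision=4,suppress=True)
s=state();f=grab_frame("wrist");g=grab_frame("scene")
R=Rotation.from_quat(s["orientation"]).as_matrix()
print(s["clock"],s["tool_pos"],s["wrist_force"],s["torque"])
P,c,u,v=wcloud(f,s);q=(P-s["tool_pos"])@R
m=(np.hypot(q[:,0]-.001,q[:,1])<.009)&(P[:,2]>.17);print("top",np.median(P[m],0),m.sum())
a=f["color"][80:360,180:460,::-1];b=g["color"][190:280,240:320,::-1]
a=cv2.resize(a,(400,400),interpolation=2);b=cv2.resize(b,(355,400),interpolation=2)
cv2.imwrite("pics/w4.png",np.hstack([a,b]))
E
```

```text
8.05 [ 0.5009 -0.1442  0.1332] [ 0.4866 -0.1434 -1.9074] [-0.0199 -0.0322  0.0489]
top [ 0.499  -0.1457  0.1861] 3219
```

View pics/w4.png

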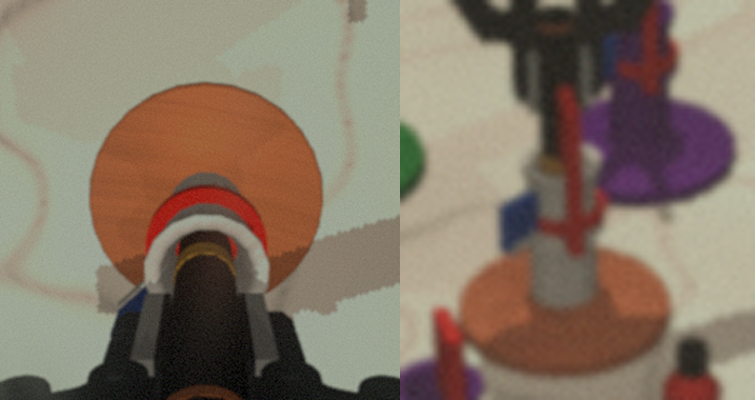

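The rim lies at the brass band and the flag is still open; the leg is about 1 mm high. I'll trim that, hold, and then turn clockwise.

Call:
servo_tool(
  targets=[
    [10,-0.01,0,-0.025,0],
    [10,0,0,0,0],
    [10,0,0,0,0],
    [10,0,0,0,0],
    [10,0,0,0,0],
  ],
)

```text
clock: 8.65
tool_pos: [0.5003, -0.1441, 0.1319]
orientation: [-0.322, 0.947, -0.0, 0.0]
wrist_force: [0.6, 0.6, -1.2]
opening: 0.213
gripper_force: 58.8
```

Call:
servo_tool(
  targets=[
    [10,0,0,0,-0.5],
    [10,0,0,0,-1],
    [10,0,0,0,-1],
    [10,0,0,0,-1],
    [10,0,0,0,-1],
    [10,0,0,0,-0.7],
    [10,0,0,0,-0.7],
    [10,0,0,0,-0.7],
    [10,0,0,0,-0.7],
    [10,0,0,0,-0.7],
  ],
)

```text
clock: 9.65
tool_pos: [0.4994, -0.1437, 0.1317]
orientation: [-0.048, 0.999, 0.0, -0.001]
wrist_force: [-2.7, 0.5, -0.1]
opening: 0.222
gripper_force: 59.9
```

Call:
servo_tool(
  targets=[
    [10,0,0,0,-0.7],
    [10,0,0,0,-0.7],
    [10,0,0,0,-0.7],
    [10,0,0,0,-0.7],
    [10,0,0,0,-0.7],
    [10,0,0,0,-0.7],
    [10,0,0,0,0],
    [10,0,0,0,0],
  ],
)

```text
clock: 10.45
tool_pos: [0.4996, -0.1436, 0.1317]
orientation: [0.097, 0.995, 0.0, -0.001]
wrist_force: [-3.0, 1.6, -0.6]
opening: 0.216
gripper_force: 60.4
```

```bash
cat > look.py <<'E'
from h import *
np.set_printoptions(precision=4,suppress=True)
s=state();f=grab_frame("wrist");g=grab_frame("scene");T=grab_frame("top")
R=Rotation.from_quat(s["orientation"]).as_matrix()
print(s["clock"],s["tool_pos"],"yaw",np.degrees(np.arctan2(R[1,1],R[0,1])),s["wrist_force"],s["torque"],s["gripper_force"])
P,c,u,v=wcloud(f,s);q=(P-s["tool_pos"])@R
m=(np.hypot(q[:,0]-.001,q[:,1])<.009)&(P[:,2]>.17);print("top",np.median(P[m],0),m.sum())
r,gg,b=c.T
d=P[:,:2]-[.5,-.144];red=(np.hypot(*d.T)<.05)&(r>1.6*gg)&(r>1.6*b)&(P[:,2]>.112)
if red.sum(): k=d[red];print("flag wrist",red.sum(),k.mean(0),np.degrees(np.arctan2(*k.mean(0)[::-1])))
vv,uu=np.mgrid[190:280,240:320];z=g["range_z"][vv,uu]
X=np.linalg.inv(g["mtx"])@np.stack([uu.ravel(),vv.ravel(),np.ones(uu.size)])*z.ravel();X=(g["R"].T@(X-np.asarray(g["t"]).reshape(3,1))).T
r,gg,b=g["color"][vv,uu].reshape(-1,3).astype(float).T
d=X[:,:2]-[.5,-.144];red=(np.hypot(*d.T)<.05)&(r>1.6*gg)&(r>1.6*b)&(X[:,2]>.116)&(z.ravel()>0)
if red.sum(): k=d[red];print("flag scene",red.sum(),k.mean(0),np.degrees(np.arctan2(*k.mean(0)[::-1])))
ims=[cv2.resize(f["color"][80:360,180:460,::-1],(390,390),interpolation=2),cv2.resize(g["color"][190:280,240:320,::-1],(390,390),interpolation=2)]
cv2.imwrite(f"pics/l{s['clock']:.2f}.png",np.hstack(ims))
E
python3 look.py; ls pics
```

```text
10.45 [ 0.4996 -0.1436  0.1317] yaw 78.9120896886688 [-2.9972  1.5969 -0.5768] [0.2665 0.4917 0.1113] 60.372984702917165
top [ 0.4973 -0.1431  0.1846] 3262
flag wrist 1967 [-0.0076  0.0087] 130.98707996806553
flag scene 81 [0.0308 0.0157] 27.0271135738563
crop.png
l10.45.png
scene.png
top.png
w1.png
w2.png
w3.png
w4.png
```

Contact is light and the leg is at its mark (top 0.1846). I'll continue to the stop.

Call:
servo_tool(
  targets=[
    [10,0,0,0,-0.5],
    [10,0,0,0,-0.5],
    [10,0,0,0,-0.5],
    [10,0,0,0,-0.5],
    [10,0,0,0,0],
    [10,0,0,0,0],
  ],
)

```text
clock: 11.2
tool_pos: [0.4999, -0.1438, 0.1317]
orientation: [0.166, 0.986, 0.0, -0.001]
wrist_force: [-4.0, 1.6, -1.1]
opening: 0.219
gripper_force: 60.8
```

```bash
python3 look.py; ls pics
```

```text
11.2 [ 0.4999 -0.1438  0.1317] yaw 70.9019835813816 [-3.9787  1.5747 -1.065 ] [0.3786 0.6107 0.0783] 60.83478359912988
top [ 0.4976 -0.1429  0.1845] 3251
flag wrist 1918 [-0.0058  0.0092] 122.47714445524532
flag scene 109 [0.0313 0.0108] 19.00950530493706
crop.png
l10.45.png
l11.20.png
scene.png
top.png
w1.png
w2.png
w3.png
w4.png
```

Call:
servo_tool(
  targets=[
    [10,0,0,0,-0.5],
    [10,0,0,0,-0.5],
    [10,0,0,0,0],
    [10,0,0,0,0],
  ],
)

```text
clock: 11.75
tool_pos: [0.5, -0.144, 0.1317]
orientation: [0.2, 0.98, 0.0, -0.0]
wrist_force: [-5.1, 2.9, -2.3]
opening: 0.214
gripper_force: 61.2
```

Call:
servo_tool(
  targets=[
    [10,0,0,0,-0.4],
    [10,0,0,0,-0.4],
    [10,0,0,0,0],
    [10,0,0,0,0],
  ],
)

```text
clock: 12.15
tool_pos: [0.5, -0.144, 0.1317]
orientation: [0.228, 0.974, 0.0, -0.0]
wrist_force: [-4.2, 1.7, -1.5]
opening: 0.213
gripper_force: 61.3
```

```bash
python3 look.py; ls pics
```

```text
12.15 [ 0.5    -0.144   0.1317] yaw 63.694279563055865 [-4.2383  1.7115 -1.5419] [0.354  0.7186 0.0553] 61.25968690321315
top [ 0.498  -0.1428  0.1846] 3177
flag wrist 1624 [-0.0049  0.0091] 118.25989517770107
flag scene 121 [0.0316 0.0071] 12.628496909723795
crop.png
l10.45.png
l11.20.png
l12.15.png
scene.png
top.png
w1.png
w2.png
w3.png
w4.png
```

View pics/l12.15.png

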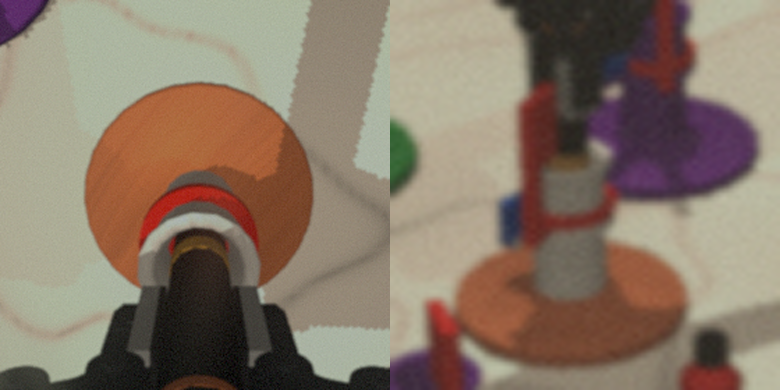

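Call:
servo_tool(
  targets=[
    [10,0,0,0,-0.4],
    [10,0,0,0,-0.4],
    [10,0,0,0,0],
    [10,0,0,0,0],
  ],
)

```text
clock: 12.7
tool_pos: [0.4999, -0.1435, 0.1317]
orientation: [0.255, 0.967, 0.0, -0.001]
wrist_force: [-4.9, 4.2, -1.1]
opening: 0.216
gripper_force: 61.4
```

```bash
python3 look.py
```

```text
12.7 [ 0.4999 -0.1435  0.1317] yaw 60.495130240438655 [-4.9394  4.1567 -1.1302] [0.5484 0.8014 0.0981] 61.445375572366174
top [ 0.4979 -0.1422  0.1846] 3221
flag wrist 1461 [-0.0054  0.0092] 120.48489244943791
flag scene 115 [0.0313 0.0067] 12.031582728528118
```

The picture shows the flag almost against the blue stop at (515,215) and the band at the rim. The flag has now nearly stopped moving. I'll push a bit more to see whether the force rises.

Call:
servo_tool(
  targets=[
    [10,0,0,0,-0.4],
    [10,0,0,0,-0.4],
    [10,0,0,0,0],
    [10,0,0,0,0],
  ],
)

```text
clock: 13.25
tool_pos: [0.4997, -0.1431, 0.1317]
orientation: [0.281, 0.96, 0.001, -0.001]
wrist_force: [-5.8, 5.3, 0.1]
opening: 0.215
gripper_force: 62.1
```

```bash
python3 look.py; ls pics|grep l1
```

```text
13.25 [ 0.4997 -0.1431  0.1317] yaw 57.319014041701706 [-5.8491  5.2831  0.0963] [0.5759 0.8141 0.1884] 62.053753809886985
top [ 0.4979 -0.1418  0.1845] 3113
flag wrist 1365 [-0.005   0.0105] 115.29496067512832
flag scene 113 [0.0309 0.0065] 11.881256842014286
l10.45.png
l11.20.png
l12.15.png
l12.70.png
l13.25.png
```

```bash
sed 's/^s=state.*/s,f=pickle.load(open("w2.pkl","rb"));g=pickle.load(open("scene.pkl","rb"))/;/^ims/,$d' look.py > l0.py; python3 l0.py | grep scene
```

```text
flag scene 76 [0.0285 0.0258] 42.12906046189742
```

View pics/l13.25.png

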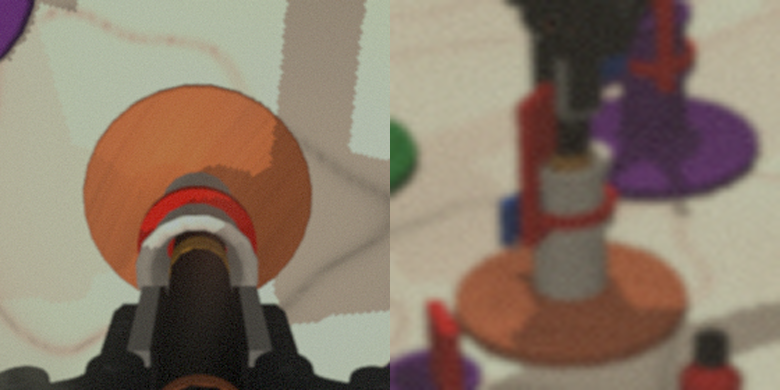

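The flag has stayed put over the last 6° of turn while the moment rose to 0.19 N m, well above its 0.06 N m friction, and its arm touches the blue stop. The rim is in the brass band, with the leg top at 0.1845. I'll settle and hand in.

Call:
servo_tool(
  targets=[
    [10,0,0,0,0],
    [10,0,0,0,0],
    [10,0,0,0,0],
    [10,0,0,0,0],
  ],
)

```text
clock: 13.8
tool_pos: [0.4997, -0.1431, 0.1317]
orientation: [0.281, 0.96, 0.001, -0.001]
wrist_force: [-5.2, 5.9, 0.2]
opening: 0.216
gripper_force: 62.1
```

```bash
python3 -c "
from workcell import *
print(job_done())"
```

```text
the job is handed in; nothing more can be done
None
```

I handed the job in at about 14 s with the leg still gripped in the collar, the rim within the brass band and the lever closed against its blue stop; I did not get a verdict back, and the joint angle is inferred from the flag stalling, not read directly.

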